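# Set off the spring punch on the brass blank

### The job

Pick up the spring-loaded centre punch (dark barrel with a red band, on a clear round foot) and stand it on the brass blank, its point inside the black ring. Press it straight down until its hidden spring snaps, keep it down for a moment, then let go and leave it standing upright there. Do not set it off anywhere else.

Things in the scene. Friction and masses are not known exactly. Their poses are not given: they have to be found in the camera images.
- punch: Loose upright spring punch, 112 mm tall, about 0.4 kg. Origin: its point, centre of the underside; z up along the barrel; round. Diameter and heights above origin, mm, barrel up: clear disc foot 56 (0-6); aluminium sleeve 34 (22-35); red band 22 (35-52, sinks into the sleeve); shoulder 36 (52-58); dark grip 26 (58-104), hold here; cap 30 (104-112). Held by the grip, the foot hangs on it.
- striker (a joint): Hidden snap of the punch, m: 0 cocked, 0.005 fired. Pressing the barrel (band, shoulder, grip, cap) down into the foot takes 4 N at first, rising to 12 or 13 N; when it is 11 to 12.5 mm down, the striker snaps to 0.005 and the push drops by 3 to 4 N. It stays fired while the barrel is kept down; hard stop at 17 mm. Let go, barrel and striker spring back to 0 without hopping.
- brass_ring (a point): Centre of the black inked ring (31 mm outer, 25 mm inner dia, dot in the middle) on the level upper face of the brass blank, 24 mm above the bench; z up. The brass plate, 104 x 92 x 6 mm, is screwed on a dark wooden block fixed to the bench; the ring lies 6 and 4 mm off its middle. Two like blocks carry an aluminium and a blue blank: leave those.
Mind the look-alikes: they are no part of the job. There is more than one size of the punch; the job needs the middle-sized. What is shaped like the part that bears brass_ring but green is not meant.

How it is judged:
By the outcome, as a careful person would: the job done as asked, in the order asked, and still so for the second after the job is handed in, with the robot touching nothing.
It also fails if it takes over 40 s, if anything falls off the work surface, if the arm or the gripper's body presses on something with over 40 N, if the wrist force passes 120 N, or if a joint passes its speed limit or range.

### The arm

A 6-joint arm with a two-finger parallel gripper is mounted at the origin on the work surface. World frame = base frame: x ahead of the robot, y to its left, z up, the work surface at z = 0. Lengths are in mm, angles in rad, forces in N, time in s.
With the tool pointing down it reaches from about 350 to 875 mm from the base axis. Payload 4.2 kg.
Tool frame: the origin (TCP) lies between the finger pads; the fingertips stand 11 mm ahead of it and the grasp point (between the pads) lies 8 mm behind it; z points along the fingers, y is the direction in which the jaws open and shut (so a half turn about z gives the same grasp; the last joint's range is limited). The gripper opens to 85 mm and grips with 20 to 120 N. Pads are 22 mm wide; open, the fingers measure 114 mm over their backs; the gripper's body (76 mm by 85 mm) begins 54 mm behind the grasp point. The pads swing forward as they close: fully open they stand 13 mm farther back than shut.
Start: joints at [1.438, 0.385, 0.008, 0, -1.194, -0.259], TCP at [238.625, 577.631, 242.312] pointing down, gripper open.
Joint ranges: [-3.14, 3.14], [-1.21, 2.06], [-1.07, 1.41], [-3.16, 2.05], [-2.99, -0.16], [-3.1, 3.1]. Speed limits (rad/s): [2.79, 2.79, 3.14, 3.14, 3.14, 3.14].

### API

Orientations are given as a unit quaternion [x, y, z, w].
In Python, from bench import * gives the robot as it stands. The module is installed in compiled form; this text tells all that it offers.
- The arm moves only by the tool drive_tool, never from a script. Its argument "increments" is a list of rows, each a list of 3 entries, a list of its own where there are three numbers: the gripper command: -1 is shut, 1 is fully open, values between are in proportion, then the shift along the tool's x, y, z scaled (see below), then the turn about the tool's z scaled (see below). In form: [[hand, [tx, ty, tz], turn], ...]. A call has 1 to 20 rows; each row shifts and turns the commanded pose from where the row before left it, along the tool's axes as they then stand; what a row does not reach is not made up. The controller multiplies each number of a shift by 0.3 m and each number of a turn by 2 rad. A row lasts 1/8 s, in which the tool goes at most 62.5 mm and 10.7 degrees, less where a joint would pass 70% of its speed; a pose out of reach is approached as far as the arm can. A call with a number of a shift or a turn outside -1 to 1 is refused whole. A call with a gripper value outside its range is refused whole. The fingers move at their own pace and stop on an object; the grip force is fixed at half the most. Time passes only in rows, so rows that do not move let the fingers close. It gives the time, the measured TCP pose, the force and the opening at its end, in the units of the state.
- read_state(): the state, without advancing time (a new reading comes with each control period).
- get_image(name): name is "scene" or "top" or "wrist"; returns the picture (400x640x3 uint8, red, green, blue); there is no depth.
- calibration(name): a dict with "fovy" (degrees; the focal length in pixels is half the picture's height over the tangent of half this angle, whatever the lens; pixels are square), "cx", "cy" (the principal point, pixels), "R" (3x3) and "t" (3): a world point X has camera coordinates R X + t. Camera axes: x right, y down, z forward; pixel columns grow to the right and rows downward; lengths in mm; the calibration is good to about 2 mm. A picture is of the moment at which its call begins: read the wrist's pose just before it. calibration takes no time and is no camera call; for the wrist camera it gives the pose at the moment of the call.
- job_done(): hands the job in, once; it reports no verdict.
The state is a dict: "clock": time; "joints": joint angles; "joint_vel": joint speeds; "joint_efforts": joint torques, N m; "position": TCP position; "ee_rot": TCP orientation; "contact_force": force on the tool from outside, world axes, zero at the start; "wrist_torque": the same for the moment, N m; "gripper_width": finger opening in mm.
Only numpy, scipy, OpenCV 4.12 (cv2) and the standard library are available. Lean on these libraries where they do the work, as an engineer would, in place of code of your own. Each camera call takes 0.05 s, during which the arm holds its last target.

## Working session

There is one attempt and no reset: what is moved stays moved. The work goes in short steps, Python scripts to look and compute and a tool call to move; the robot and the scene stay as the last step left them, time stands still between calls to the robot, and variables do not carry over. Pictures are saved under pics/ and viewed, and the job is handed in when it is done.

Besides the shell and the picture viewer there is one more tool, called after "Request:" as name(argument=value, ...) on one line, values as JSON. drive_tool: Moves the arm, as the interface text tells. Shifts and turns lie within -1 to 1; 1 stands for 0.3 m of shift or 2 rad of turn. Its arguments: {"type":"object","properties":{"increments":{"type":"array"}},"required":["increments"]}

```bash
mkdir -p pics; python3 - <<'E'
from bench import *
import cv2,json
s=read_state(); print(s)
for n in ["scene","top","wrist"]:
    c=calibration(n); im=get_image(n); cv2.imwrite(f"pics/{n}0.png",im[:,:,::-1]); print(n,c)
E
```

```text
{'clock': 0.0, 'joints': array([ 1.43758873e+00,  3.85570844e-01,  6.63871236e-03, -5.47844028e-04,
       -1.19400055e+00, -2.58600921e-01]), 'joint_vel': array([ 0.00030701, -0.00049231,  0.00085369, -0.00022038, -0.00257221,
        0.00105808]), 'joint_efforts': array([ 4.79661721e-04, -3.92284191e+01,  1.88396448e+01,  4.18630823e+00,
       -4.65258621e-03, -2.21212211e-06]), 'position': array([238.41736072, 577.13257984, 241.21072993]), 'ee_rot': array([ 9.80851785e-01, -1.94752587e-01, -1.87170522e-04,  1.08203208e-03]), 'contact_force': array([0.66147047, 0.71228784, 1.03969427]), 'wrist_torque': array([ 0.00188407, -0.01731685,  0.03946615]), 'gripper_width': 85.04407234382758}
scene {'fovy': 56.51442893828612, 'cx': 314.51696526429527, 'cy': 201.58193034913398, 'R': array([[-0.22997649,  0.97318231, -0.00519607],
       [ 0.80953043,  0.18833438, -0.55604914],
       [-0.54015859, -0.13208461, -0.83113317]]), 't': array([ 114.97617694, -343.39322512, 1160.61116088])}
top {'fovy': 52.97303686051997, 'cx': 320.97654879255634, 'cy': 201.8545685068538, 'R': array([[ 0.016598  , -0.99982766,  0.00831609],
       [-0.98815489, -0.01767213, -0.15243884],
       [ 0.15255953, -0.00568741, -0.98827792]]), 't': array([-16.88049407, 435.84852988, 987.71944456])}
wrist {'fovy': 66.45160382241082, 'cx': 321.37908877698004, 'cy': 199.5654660859591, 'R': array([[-0.38122051, -0.92448298,  0.00146527],
       [-0.87779214,  0.36246347,  0.31321109],
       [-0.29008943,  0.11811629, -0.9496824 ]]), 't': array([624.87210305, -40.14646684, 379.81283134])}
```

View pics/scene0.png

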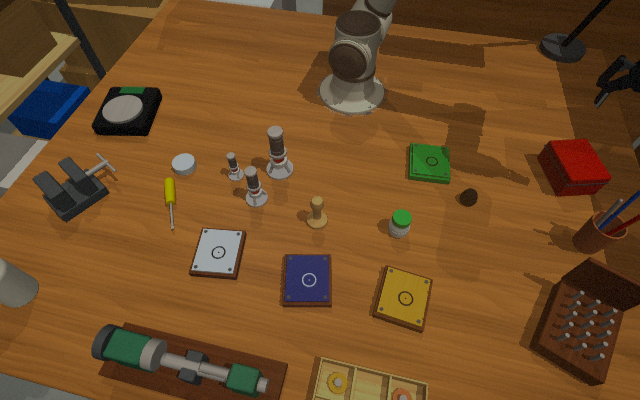

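View pics/top0.png

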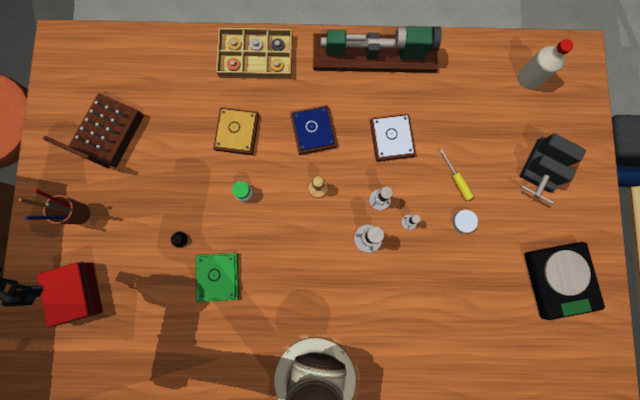

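View pics/wrist0.png

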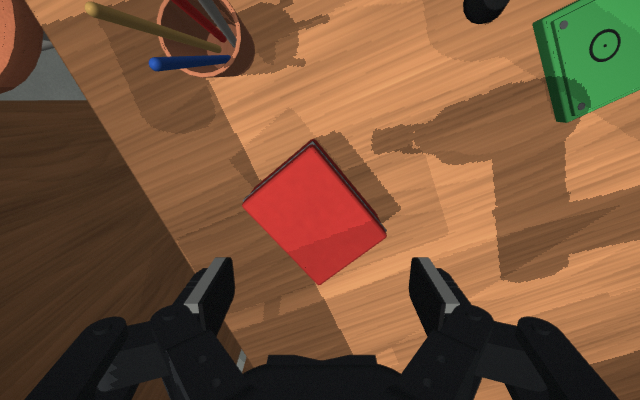

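```bash
cat > h.py <<'E'
import numpy as np, cv2
from bench import *
def ray(c,u,v,h=400):
    f=h/2/np.tan(np.radians(c["fovy"])/2)
    d=np.array([(u-c["cx"])/f,(v-c["cy"])/f,1.])
    R=np.array(c["R"]);t=np.array(c["t"])
    return -R.T@t, R.T@d
def onz(c,u,v,z):
    o,d=ray(c,u,v); return o+d*(z-o[2])/d[2]
def tri(c1,p1,c2,p2):
    o1,d1=ray(c1,*p1);o2,d2=ray(c2,*p2)
    A=np.stack([d1,-d2],1); s=np.linalg.lstsq(A,o2-o1,rcond=None)[0]
    a=o1+d1*s[0];b=o2+d2*s[1]; return (a+b)/2,np.linalg.norm(a-b)
def proj(c,X):
    f=200/np.tan(np.radians(c["fovy"])/2); p=np.array(c["R"])@X+c["t"]
    return np.array([c["cx"]+f*p[0]/p[2],c["cy"]+f*p[1]/p[2]])
E
python3 - <<'E'
from h import *
a=cv2.imread("pics/scene0.png")[115:215,215:305]; b=cv2.imread("pics/top0.png")[180:260,345:435]
a=cv2.resize(a,None,fx=4,fy=4,interpolation=cv2.INTER_CUBIC);b=cv2.resize(b,None,fx=4,fy=4,interpolation=cv2.INTER_CUBIC)
b=cv2.copyMakeBorder(b,0,80,0,0,cv2.BORDER_CONSTANT)
cv2.imwrite("pics/crop0.png",np.hstack([a,b]))
E
```

```text
(no output)
```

View pics/crop0.png

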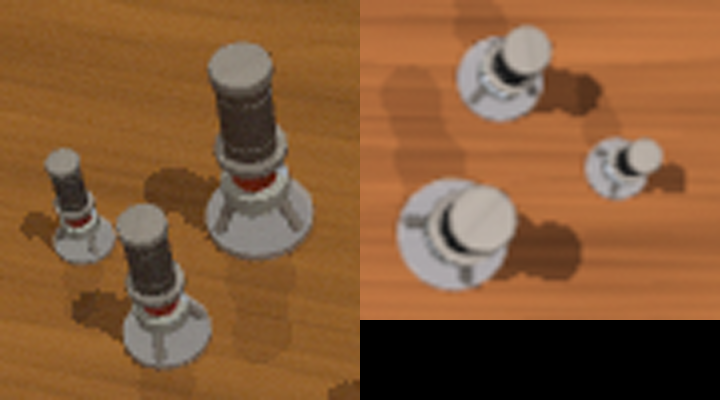

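Three candidates, as full-image pixels in (scene) and (top):
- **Small:** (235,165) and (410,221).
- **Middle:** (255,187) and (381,198).
- **Large:** (278,153) and (369,238).

The middle-sized one is the target. I'll check its foot diameter and height against the 56 mm and 112 mm given.

```bash
python3 - <<'E'
from h import *
cs=calibration("scene");ct=calibration("top")
S=lambda x,y:(215+(x-1.5)/4,115+(y-1.5)/4)
T=lambda x,y:(345+(x-361.5)/4,180+(y-1.5)/4)
for n,sc,tc,sf,tf,l,r in [("mid",(141,224),(527,50),(167,328),(500,79),(457,79),(543,79)),("small",(63,161),(645,156),(83,236),(617,168),(585,168),(648,168)),("big",(240,68),(481,218),(259,210),(453,234),(397,234),(510,234))]:
    print(n,"cap",tri(cs,S(*sc),ct,T(*tc)),"foot",tri(cs,S(*sf),ct,T(*tf)),onz(cs,*S(*sf),5),onz(ct,*T(*tf),5),"dia",np.linalg.norm(onz(ct,*T(*l),6)-onz(ct,*T(*r),6)))
# ring on brass
top=get_image("top");sce=get_image("scene");
cv2.imwrite("pics/brass.png",np.hstack([cv2.resize(im[y:y+70,x:x+70,::-1],(400,400),interpolation=cv2.INTER_CUBIC) for im,x,y in[(sce,370,262),(top,202,96)]]))
E
```

```text
mid cap (array([ 450.25484606, -162.81923335,  109.70131418]), np.float64(0.6478916923032256)) foot (array([ 449.70955509, -162.64571054,    4.57728457]), np.float64(1.1919607908805705)) [ 449.90300134 -161.89136647    5.        ] [ 449.79870122 -163.1663203     5.        ] dia 56.3859725241265
small cap (array([ 391.89401087, -238.52046332,   78.90844066]), np.float64(1.5998619137280625)) foot (array([ 392.49990352, -238.86058719,    4.88548678]), np.float64(0.33194444918120214)) [ 392.56550143 -238.6360095     5.        ] [ 392.53434665 -238.99905275    5.        ] dia 41.004338858143086
big cap (array([ 348.31611171, -131.238835  ,  140.31086159]), np.float64(0.06730502151120643)) foot (array([ 347.63660766, -131.64209577,    7.82064193]), np.float64(0.44176298410075876)) [ 345.46293667 -132.29338559    5.        ] [ 347.87027175 -132.20901118    5.        ] dia 72.9626054374682
```

View pics/brass.png

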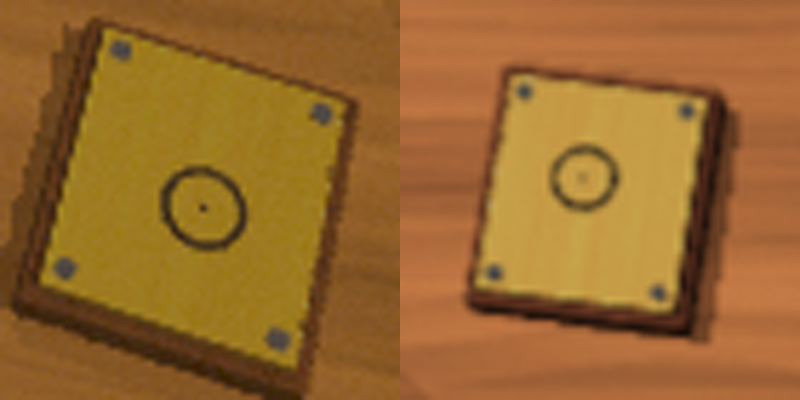

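```bash
cat >> h.py <<'E'
from scipy.spatial.transform import Rotation as Ro
def delta(target):
    s=read_state(); R=Ro.from_quat(s["ee_rot"]).as_matrix()
    d=R.T@(np.array(target)-s["position"])
    print("pos",s["position"].round(1),"jaw deg",np.degrees(np.arctan2(R[1,1],R[0,1])).round(2),"tilt z",R[:,2].round(4),"joints",s["joints"].round(2),"F",s["contact_force"].round(1),"w",round(s["gripper_width"],1),"t",round(s["clock"],2))
    print("tool shift mm",d.round(1),"units",(d/300).round(4))
E
python3 - <<'E'
from h import *
cs=calibration("scene");ct=calibration("top")
k=70/400
S=(370+(203+.5)*k-.5,262+(208+.5)*k-.5);T=(202+(184+.5)*k-.5,96+(178+.5)*k-.5)
print(tri(cs,S,ct,T),onz(cs,*S,24),onz(ct,*T,24))
delta([450,-163,225])
E
```

```text
(array([634.21480474, 224.18790352,  23.42827059]), np.float64(0.07509077208865585)) [634.43499288 224.13578248  24.        ] [634.01708917 224.02187249  24.        ]
pos [238.6 577.4 241.8] jaw deg -112.45 tilt z [-3.e-04 -9.e-04 -1.e+00] joints [ 1.44  0.39  0.01 -0.   -1.19 -0.26] F [0.8 0.7 0.7] w 85.6 t 0.25
tool shift mm [478.2 603.5  17.4] units [1.5939 2.0118 0.0581]
```

Request:
drive_tool(increments=[[1,[0.114,0.144,0],0],[1,[0.114,0.144,0],0],[1,[0.114,0.144,0],0],[1,[0.114,0.144,0],0],[1,[0.114,0.144,0],0],[1,[0.114,0.144,0],0],[1,[0.114,0.144,0],0],[1,[0.114,0.144,0],0],[1,[0.114,0.144,0],0],[1,[0.114,0.144,0],0],[1,[0.114,0.144,0],0],[1,[0.114,0.144,0],0],[1,[0.114,0.144,0],0],[1,[0.114,0.144,0],0]])

```text
clock: 2.0
position: [450.5, -166.1, 242.5]
ee_rot: [0.981, -0.195, 0.0, -0.0]
contact_force: [1.4, 1.3, 0.8]
gripper_width: 85.5
```

Request:
drive_tool(increments=[[1,[0,0,0],0.093],[1,[0,0,0],0.093],[1,[0,0,0],0.093],[1,[0,0,0],0.093],[1,[0,0,0],0.093],[1,[0,0,0],0.093],[1,[0,0,0],0.093],[1,[0,0,0],0.093],[1,[0,0,0],0.093],[1,[0,0,0],0.093],[1,[0,0,0],0.093],[1,[0,0,0],0.093],[1,[0,0,0],0.093],[1,[0,0,0],0]])

```text
clock: 3.75
position: [450.1, -164.2, 242.3]
ee_rot: [-0.166, 0.986, 0.0, 0.0]
contact_force: [-0.1, -0.4, 0.3]
gripper_width: 85.4
```

```bash
python3 - <<'E'
from h import *
c=calibration("wrist"); im=get_image("wrist"); cv2.imwrite("pics/w1.png",im[:,:,::-1])
delta([450,-163,200])
for z in (6,112): print(proj(c,np.array([449.8,-162.7,z])))
import pickle; pickle.dump(c,open("cw1.pkl","wb"))
E
```

```text
pos [ 450.1 -164.2  242.3] jaw deg 109.19 tilt z [ 0.  0. -1.] joints [-0.01  0.13 -0.34 -0.   -1.1  -1.23] F [ 0.   0.6 -0.6] w 85.4 t 3.8
tool shift mm [-0.3  1.1 42.3] units [-0.0009  0.0038  0.1411]
[321.88346705 167.85253575]
[322.20543636 193.11254796]
```

View pics/w1.png

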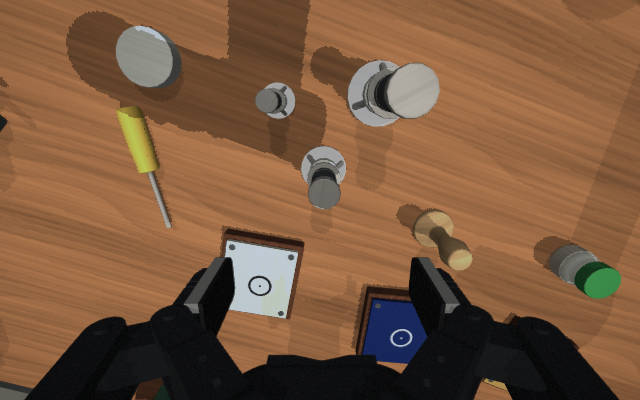

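```bash
python3 - <<'E'
from h import *
import pickle; c=pickle.load(open("cw1.pkl","rb"))
im=cv2.imread("pics/w1.png")
cv2.imwrite("pics/w1c.png",cv2.resize(im[130:220,270:370],(700,630)[:2] and (660,594),interpolation=cv2.INTER_CUBIC))
hsv=cv2.cvtColor(im,cv2.COLOR_BGR2HSV)
m=((hsv[...,1]<60)&(hsv[...,2]>60)).astype(np.uint8); 
sub=np.zeros_like(m); sub[140:215,295:355]=m[140:215,295:355]
n,l,st,ce=cv2.connectedComponentsWithStats(sub); print(st[1:],ce[1:])
for u,v,z in[(324,193,112),(323.5,168,6)]: print(onz(c,u,v,z))
E
```

```text
[[ 301  146   45   63 1914]] [[323.37304075 175.49268548]]
[ 449.17380123 -161.21836064  112.        ]
[ 449.32364223 -160.76959411    6.        ]
```

View pics/w1c.png

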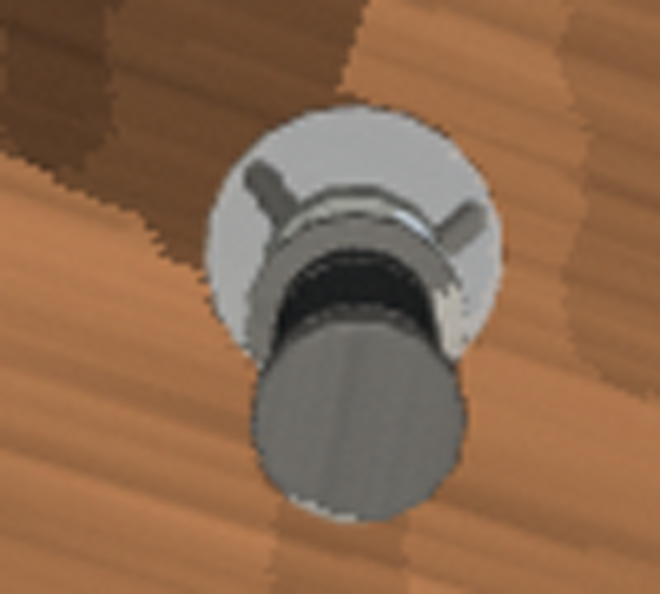

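The crop confirms the middle punch, standing upright: cap at (324,193), foot at (323,168). The wrist camera puts it within 2 mm of the fixed cameras. I'm descending with the jaws open.

```bash
python3 - <<'E'
from h import *
delta([449.6,-161.9,76])
E
```

```text
pos [ 450.1 -164.2  242.3] jaw deg 109.19 tilt z [ 0.  0. -1.] joints [-0.01  0.13 -0.34 -0.   -1.1  -1.23] F [ 0.   0.6 -0.6] w 85.4 t 3.8
tool shift mm [ -0.2   2.3 166.3] units [-0.0008  0.0077  0.5544]
```

Request:
drive_tool(increments=[[1,[0,0.008,0.1],0],[1,[0,0,0.1],0],[1,[0,0,0.1],0],[1,[0,0,0.1],0],[1,[0,0,0.1],0],[1,[0,0,0.054],0],[1,[0,0,0],0]])

```text
clock: 4.68
position: [448.6, -161.9, 75.0]
ee_rot: [-0.166, 0.986, 0.0, -0.002]
contact_force: [0.3, -1.4, 0.9]
gripper_width: 85.4
```

```bash
python3 - <<'E'
from h import *
delta([449.6,-161.9,76])
im=get_image("wrist"); cv2.imwrite("pics/w2.png",im[:,:,::-1])
E
```

```text
pos [ 448.6 -161.9   75. ] jaw deg 109.13 tilt z [-0.0032  0.     -1.    ] joints [-0.    0.34 -0.56 -0.   -0.67 -1.23] F [ 0.3 -1.4  0.9] w 85.4 t 4.67
tool shift mm [-0.9 -0.3 -1. ] units [-0.0031 -0.001  -0.0032]
```

View pics/w2.png

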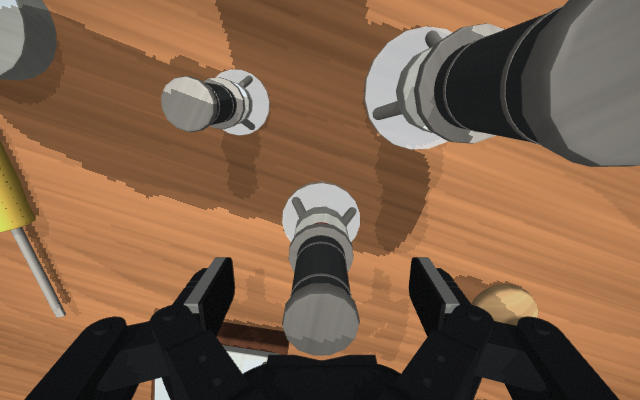

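The cap at (321,320) is centred between the pads, whose midpoint is about x=322. I'm closing in two stages.

Request:
drive_tool(increments=[[0.3,[-0.003,0,0],0],[-0.1,[0,0,0],0],[-0.25,[0,0,0],0],[-0.35,[0,0,0],0],[-0.45,[0,0,0],0],[-1,[0,0,0],0],[-1,[0,0,0],0],[-1,[0,0,0],0]])

```text
clock: 5.72
position: [450.4, -161.7, 76.3]
ee_rot: [-0.165, 0.986, -0.0, 0.0]
contact_force: [-0.3, 0.3, 3.7]
gripper_width: 25.3
```

```bash
python3 - <<'E'
from h import *
delta([449.6,-161.9,76])
im=get_image("wrist"); cv2.imwrite("pics/w3.png",im[:,:,::-1])
E
```

```text
pos [ 450.4 -161.7   76.3] jaw deg 109.02 tilt z [ 4.e-04 -1.e-04 -1.e+00] joints [-0.    0.34 -0.56  0.   -0.67 -1.23] F [-0.3  0.3  3.7] w 25.3 t 5.72
tool shift mm [0.9 0.1 0.3] units [0.0029 0.0002 0.0009]
```

View pics/w3.png

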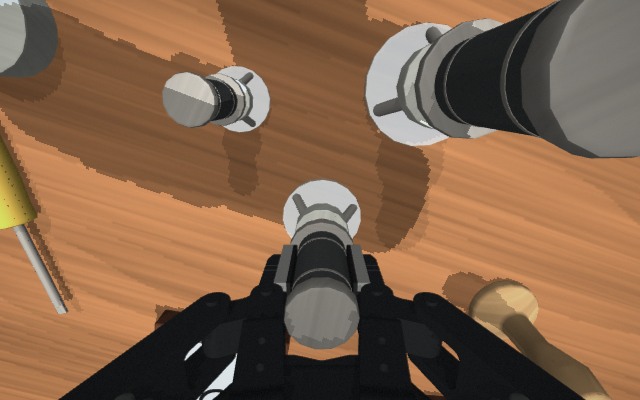

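The grip reads 25.3 mm, as expected for the 26 mm barrel, and the punch is upright with the pads on the dark grip. I'm lifting.

Request:
drive_tool(increments=[[-1,[0,0,-0.05],0],[-1,[0,0,-0.1],0],[-1,[0,0,-0.1],0],[-1,[0,0,-0.1],0],[-1,[0,0,-0.1],0],[-1,[0,0,0],0]])

```text
clock: 6.52
position: [450.8, -161.3, 211.6]
ee_rot: [-0.165, 0.986, 0.0, 0.002]
contact_force: [2.4, -0.8, -6.4]
gripper_width: 25.5
```

```bash
python3 - <<'E'
from h import *
delta([634.2,224.1,210])
im=get_image("scene"); cv2.imwrite("pics/s4.png",im[:,:,::-1])
im=get_image("wrist"); cv2.imwrite("pics/w4.png",im[:,:,::-1])
E
```

```text
pos [ 450.8 -161.3  211.6] jaw deg 108.99 tilt z [ 3.1e-03  7.0e-04 -1.0e+00] joints [-0.    0.16 -0.39 -0.   -1.02 -1.23] F [ 2.4 -0.8 -6.4] w 25.5 t 6.53
tool shift mm [-298.8  304.8    2.5] units [-0.996   1.0159  0.0082]
```

View pics/s4.png

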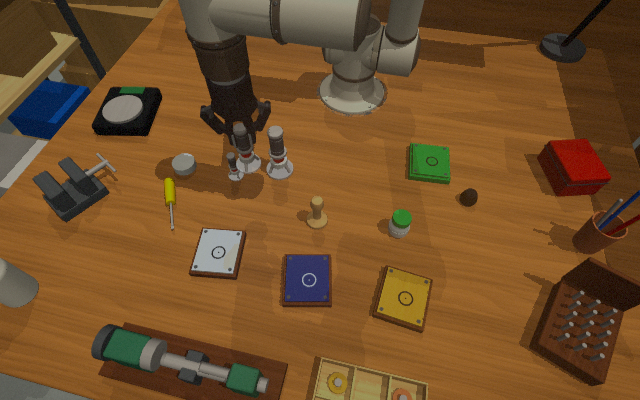

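The punch is in the jaws at scene (245,150), with its base about 135 mm up, clear of its neighbours. I'm carrying it above the brass blank.

Request:
drive_tool(increments=[[-1,[-0.06,0.06,0],0],[-1,[-0.11,0.112,0],0],[-1,[-0.11,0.112,0],0],[-1,[-0.11,0.112,0],0],[-1,[-0.11,0.112,0],0],[-1,[-0.11,0.112,0],0],[-1,[-0.11,0.112,0],0],[-1,[-0.11,0.112,0],0],[-1,[-0.11,0.112,0],0],[-1,[-0.06,0.06,0],0],[-1,[0,0,0],0],[-1,[0,0,0],0]])

```text
clock: 8.12
position: [633.4, 223.6, 208.1]
ee_rot: [-0.165, 0.986, -0.001, -0.003]
contact_force: [-0.7, -0.4, -3.9]
gripper_width: 25.4
```

```bash
python3 - <<'E'
from h import *
delta([634.2,224.1,125])
for n in("scene","top"):
    im=get_image(n); cv2.imwrite(f"pics/{n}5.png",im[:,:,::-1])
c=calibration("wrist");im=get_image("wrist"); cv2.imwrite("pics/w5.png",im[:,:,::-1])
print(proj(c,np.array([634.2,224.1,24])))
E
```

```text
pos [633.4 223.6 208.1] jaw deg 108.99 tilt z [-0.0051 -0.0023 -1.    ] joints [ 0.58  0.49  0.09 -0.   -1.18 -1.82] F [-0.7 -0.4 -3.9] w 25.4 t 8.12
tool shift mm [-1.4  0.2 83.1] units [-0.0046  0.0007  0.2771]
[321.36411777 178.72511751]
```

View pics/w5.png

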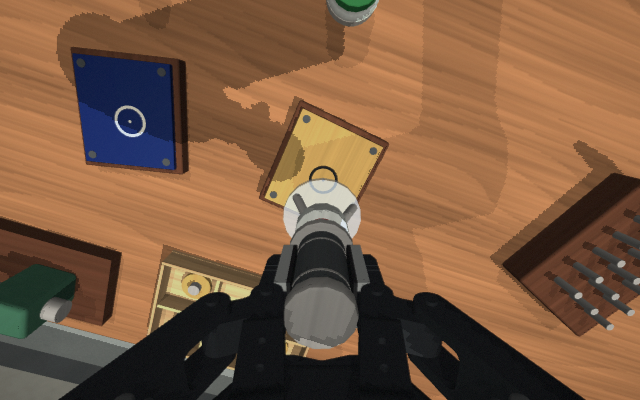

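View pics/scene5.png

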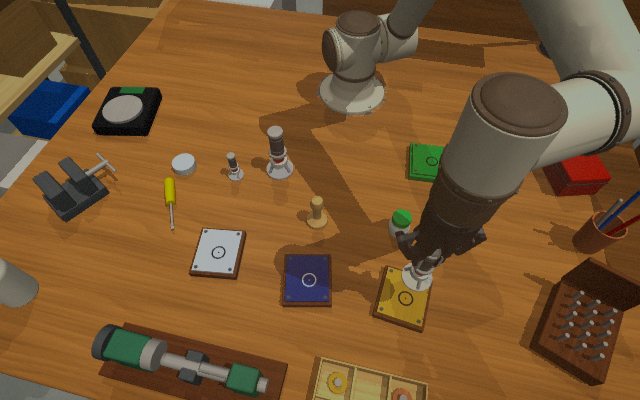

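The ring in the wrist view is at about (323,180), against a predicted (321,179). I'm descending to about 10 mm above contact, then looking again.

Request:
drive_tool(increments=[[-1,[-0.004,0,0.08],0],[-1,[0,0,0.08],0],[-1,[0,0,0.08],0],[-1,[0,0,0.08],0],[-1,[0,0,0.01],0],[-1,[0,0,0],0],[-1,[0,0,0],0]])

```text
clock: 9.15
position: [636.6, 225.0, 113.9]
ee_rot: [-0.165, 0.986, 0.0, 0.001]
contact_force: [0.5, -2.0, -2.7]
gripper_width: 25.3
```

```bash
python3 - <<'E'
from h import *
delta([634.2,224.1,100])
for n,x,y in(("scene",360,220),("top",190,80)):
    im=get_image(n); cv2.imwrite(f"pics/{n}6.png",cv2.resize(im[y:y+110,x:x+100,::-1],None,fx=5,fy=5,interpolation=cv2.INTER_CUBIC))
c=calibration("wrist");im=get_image("wrist"); cv2.imwrite("pics/w6.png",im[:,:,::-1])
print(proj(c,np.array([634.2,224.1,24])))
E
```

```text
pos [636.6 225.  113.9] jaw deg 109.02 tilt z [ 0.0028  0.0013 -1.    ] joints [ 0.58  0.57 -0.02  0.   -0.98 -1.82] F [ 0.5 -2.  -2.7] w 25.3 t 9.15
tool shift mm [ 2.6 -0.  13.8] units [ 0.0087 -0.0001  0.0462]
[320.32934218 205.37943264]
```

View pics/w6.png

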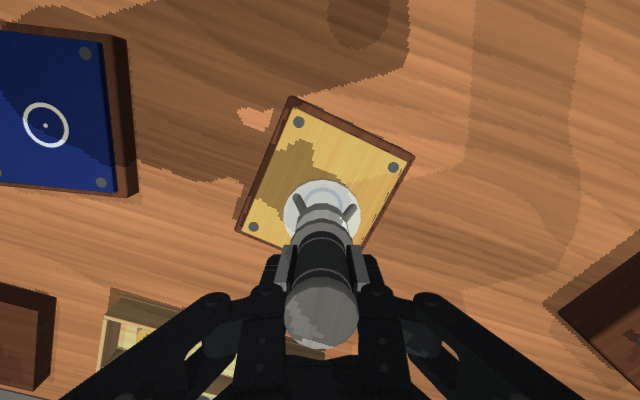

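View pics/scene6.png

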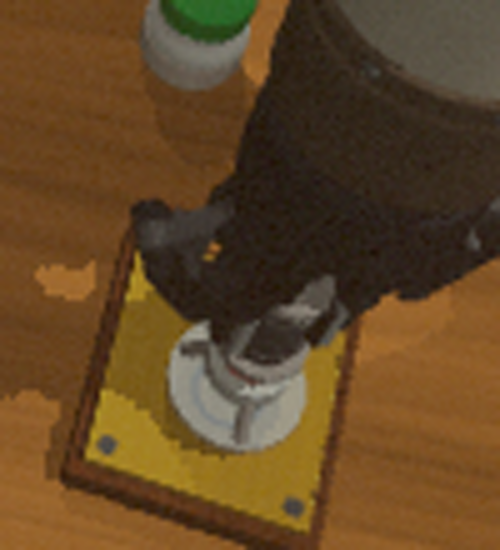

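```bash
python3 - <<'E'
from h import *
cs=calibration("scene");cw=calibration("wrist")
for z in(38,42): print(onz(cs,407.3,297.3,z),onz(cw,321.5,214,z))
print(onz(cw,324,207,24))
delta([634.2,224.1,100])
im=cv2.imread("pics/w6.png");cv2.imwrite("pics/w6c.png",cv2.resize(im[150:260,260:390],None,fx=5,fy=5,interpolation=cv2.INTER_CUBIC))
E
```

```text
[637.52810013 226.10684128  38.        ] [635.21409829 225.39196224  38.        ]
[639.12432181 225.45476003  42.        ] [633.7667024  224.88403275  42.        ]
[634.23993158 227.10609139  24.        ]
pos [636.1 224.9 113.2] jaw deg 109.01 tilt z [ 1.5e-03  9.0e-04 -1.0e+00] joints [ 0.58  0.57 -0.02  0.   -0.98 -1.82] F [-0.1  1.5 -8.3] w 25.1 t 9.3
tool shift mm [ 2.1 -0.1 13.2] units [ 0.007  -0.0004  0.0439]
```

View pics/w6c.png

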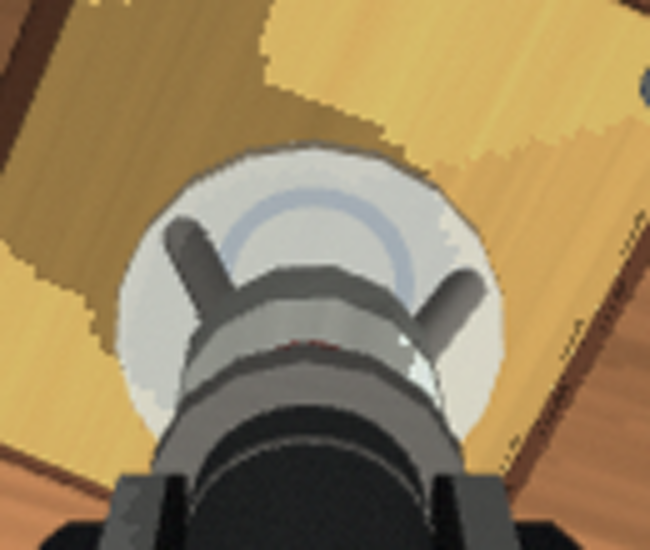

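Request:
drive_tool(increments=[[-1,[0.006,0,0.015],0],[-1,[0,0,0.015],0],[-1,[0,0,0.005],0],[-1,[0,0,0],0],[-1,[0,0,0],0]])

```text
clock: 9.93
position: [634.2, 224.2, 101.7]
ee_rot: [-0.165, 0.986, -0.0, 0.0]
contact_force: [-0.2, 0.5, -5.7]
gripper_width: 25.2
```

```bash
python3 - <<'E'
from h import *
delta([634.2,224.1,100])
im=get_image("scene"); cv2.imwrite("pics/s7.png",cv2.resize(im[240:340,360:450,::-1],None,fx=6,fy=6,interpolation=cv2.INTER_CUBIC))
im=get_image("wrist");cv2.imwrite("pics/w7c.png",cv2.resize(im[150:260,260:390,::-1],None,fx=5,fy=5,interpolation=cv2.INTER_CUBIC))
delta([634.2,224.1,100])
E
```

```text
pos [634.2 224.2 101.7] jaw deg 109.02 tilt z [ 3.e-04  0.e+00 -1.e+00] joints [ 0.58  0.58 -0.04  0.   -0.95 -1.82] F [-0.2  0.5 -5.7] w 25.2 t 9.93
tool shift mm [ 0.  -0.1  1.7] units [ 0.0001 -0.0002  0.0057]
pos [634.2 224.2 101.8] jaw deg 109.01 tilt z [ 3.e-04  2.e-04 -1.e+00] joints [ 0.58  0.58 -0.04  0.   -0.95 -1.82] F [ 0.5  1.8 -7.8] w 25.5 t 10.03
tool shift mm [-0.  -0.1  1.8] units [-0.     -0.0002  0.0059]
```

View pics/s7.png

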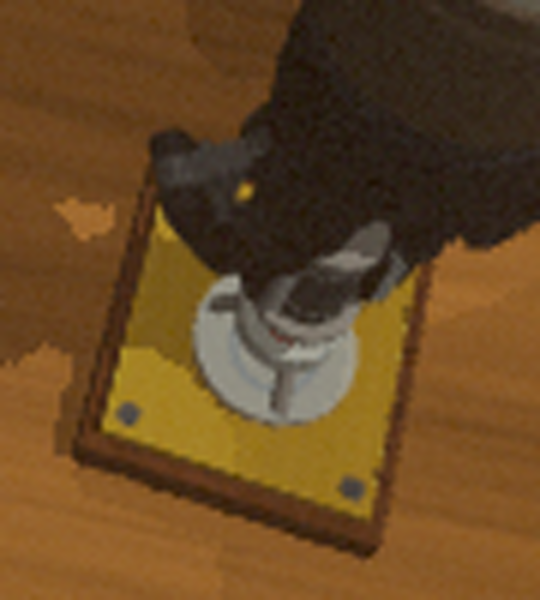

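View pics/w7c.png

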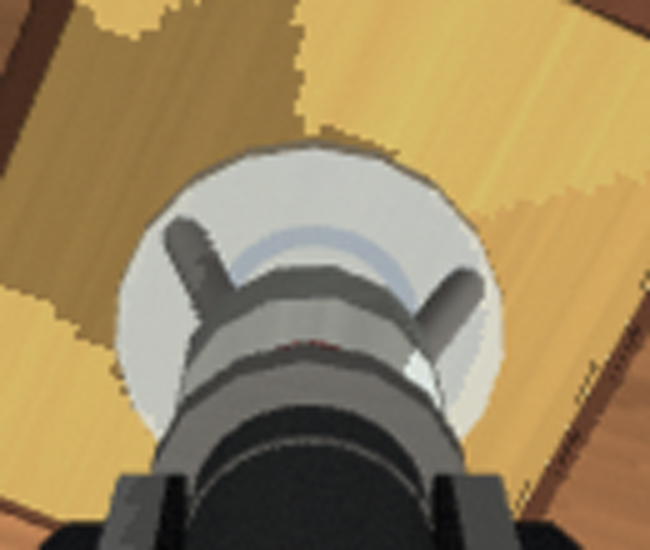

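The ring shows through the foot. The gap from foot edge to ring is 83 px in the crop, against 85 px expected if concentric. Now I'm pressing slowly.

Request:
drive_tool(increments=[[-1,[0,0,0.005],0],[-1,[0,0,0.005],0],[-1,[0,0,0],0]])

```text
clock: 10.4
position: [634.4, 224.3, 100.1]
ee_rot: [-0.165, 0.986, 0.0, 0.001]
contact_force: [-2.7, -1.1, 3.7]
gripper_width: 24.9
```

Request:
drive_tool(increments=[[-1,[0,0,0.005],0],[-1,[0,0,0.005],0],[-1,[0,0,0],0]])

```text
clock: 10.78
position: [634.5, 224.3, 96.6]
ee_rot: [-0.165, 0.986, 0.0, 0.001]
contact_force: [-3.2, -0.7, 6.6]
gripper_width: 25.2
```

Request:
drive_tool(increments=[[-1,[0,0,0.005],0],[-1,[0,0,0.005],0],[-1,[0,0,0],0]])

```text
clock: 11.15
position: [634.6, 224.3, 94.1]
ee_rot: [-0.165, 0.986, -0.0, 0.001]
contact_force: [-2.9, -0.3, 9.0]
gripper_width: 25.4
```

Request:
drive_tool(increments=[[-1,[0,0,0.005],0],[-1,[0,0,0],0],[-1,[0,0,0],0]])

```text
clock: 11.52
position: [634.6, 224.2, 93.0]
ee_rot: [-0.165, 0.986, -0.0, 0.001]
contact_force: [-3.9, -0.5, 8.4]
gripper_width: 25.2
```

Request:
drive_tool(increments=[[-1,[0,0,0.005],0],[-1,[0,0,0],0]])

```text
clock: 11.78
position: [634.6, 224.3, 91.7]
ee_rot: [-0.165, 0.986, -0.0, 0.001]
contact_force: [-5.3, -1.3, 9.7]
gripper_width: 25.3
```

Request:
drive_tool(increments=[[-1,[0,0,0.005],0],[-1,[0,0,0],0]])

```text
clock: 12.02
position: [634.7, 224.3, 90.4]
ee_rot: [-0.166, 0.986, -0.0, 0.001]
contact_force: [-4.5, -0.5, 10.7]
gripper_width: 25.3
```

Request:
drive_tool(increments=[[-1,[0,0,0.005],0],[-1,[0,0,0],0]])

```text
clock: 12.28
position: [634.5, 224.3, 88.7]
ee_rot: [-0.165, 0.986, -0.0, 0.001]
contact_force: [-2.8, -1.3, 7.4]
gripper_width: 25.3
```

```bash
python3 - <<'E'
from h import *
delta([634.2,224.1,86])
im=get_image("wrist");cv2.imwrite("pics/w8c.png",cv2.resize(im[150:370,240:410,::-1],None,fx=2.5,fy=2.5,interpolation=cv2.INTER_CUBIC))
delta([634.2,224.1,86])
E
```

```text
pos [634.5 224.3  88.7] jaw deg 109.05 tilt z [ 1.9e-03  3.0e-04 -1.0e+00] joints [ 0.58  0.59 -0.05  0.   -0.92 -1.82] F [-2.8 -1.3  7.4] w 25.3 t 12.28
tool shift mm [ 0.4 -0.   2.7] units [ 0.0013 -0.0001  0.0091]
pos [634.5 224.3  88.5] jaw deg 109.05 tilt z [ 1.9e-03  4.0e-04 -1.0e+00] joints [ 0.58  0.59 -0.05  0.   -0.92 -1.82] F [-3.8 -1.1  9.1] w 25.2 t 12.32
tool shift mm [ 0.4 -0.   2.5] units [ 0.0013 -0.0001  0.0084]
```

View pics/w8c.png

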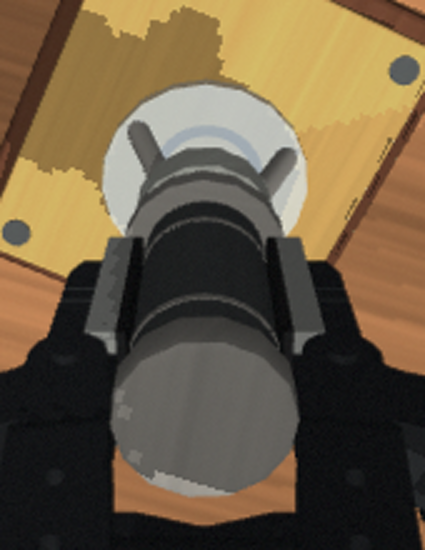

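The force dropped from 10.7 to 7.4 N at about 11.5 mm of travel, which looks like the snap. I'll go 2.5 mm deeper for certainty, staying short of the hard stop, and hold.

Request:
drive_tool(increments=[[-1,[0,0,0.005],0],[-1,[0,0,0],0],[-1,[0,0,0],0]])

```text
clock: 12.7
position: [634.6, 224.3, 87.1]
ee_rot: [-0.165, 0.986, -0.0, 0.001]
contact_force: [-4.2, -0.6, 9.6]
gripper_width: 25.3
```

Request:
drive_tool(increments=[[-1,[0,0,0.004],0],[-1,[0,0,0],0],[-1,[0,0,0],0]])

```text
clock: 13.08
position: [634.6, 224.3, 86.2]
ee_rot: [-0.166, 0.986, -0.0, 0.001]
contact_force: [-4.7, -1.0, 9.8]
gripper_width: 25.4
```

Request:
drive_tool(increments=[[-1,[0,0,0],0],[-1,[0,0,0],0],[-1,[0,0,0],0],[-1,[0,0,0],0],[-1,[0,0,0],0],[-1,[0,0,0],0]])

```text
clock: 13.82
position: [634.6, 224.3, 86.1]
ee_rot: [-0.165, 0.986, -0.0, 0.001]
contact_force: [-4.4, -0.9, 10.9]
gripper_width: 25.1
```

```bash
python3 - <<'E'
from h import *
for i in range(3):
  im=get_image("wrist");s=read_state();print(s["contact_force"].round(1),s["position"].round(1))
cv2.imwrite("pics/w9c.png",cv2.resize(im[150:370,240:410,::-1],None,fx=2.5,fy=2.5,interpolation=cv2.INTER_CUBIC))
E
```

```text
[-3.8 -1.1 10.2] [634.6 224.3  86.2]
[-4.5 -0.7 10.9] [634.6 224.3  86.1]
[-4.9 -0.9 10.1] [634.6 224.3  86.2]
```

View pics/w9c.png

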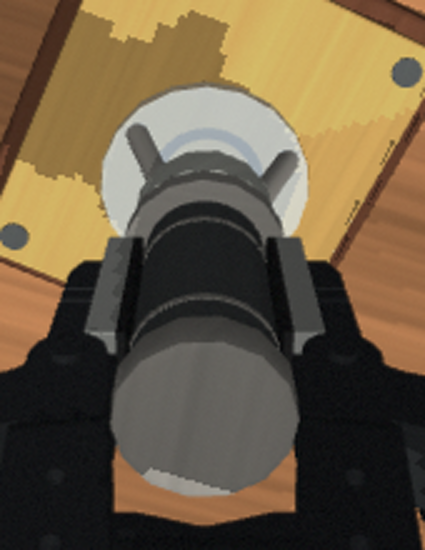

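The barrel is held down at about 14.5 mm and the force is consistently about 3.4 N below the pre-snap slope, so it has fired. I've held it for over 1.5 s. Next I'm easing up to relax the spring before releasing.

Request:
drive_tool(increments=[[-1,[0,0,-0.008],0],[-1,[0,0,-0.008],0],[-1,[0,0,-0.008],0],[-1,[0,0,-0.008],0],[-1,[0,0,-0.008],0],[-1,[0,0,0],0],[-1,[0,0,0],0]])

```text
clock: 14.85
position: [634.5, 224.2, 96.9]
ee_rot: [-0.165, 0.986, 0.0, 0.001]
contact_force: [-2.4, -1.0, 5.5]
gripper_width: 25.6
```

Request:
drive_tool(increments=[[-1,[0,0,-0.006],0],[-1,[0,0,0],0],[-1,[0,0,0],0]])

```text
clock: 15.22
position: [634.4, 224.2, 98.0]
ee_rot: [-0.165, 0.986, 0.0, 0.001]
contact_force: [-1.3, -1.2, 4.6]
gripper_width: 25.5
```

Request:
drive_tool(increments=[[-1,[0,0,-0.006],0],[-1,[0,0,0],0],[-1,[0,0,0],0]])

```text
clock: 15.6
position: [634.3, 224.2, 99.5]
ee_rot: [-0.165, 0.986, 0.0, 0.0]
contact_force: [-0.8, -0.3, 3.9]
gripper_width: 25.2
```

Request:
drive_tool(increments=[[-0.3,[0,0,0],0],[-0.2,[0,0,0],0],[0,[0,0,0],0],[0.3,[0,0,0],0],[0.6,[0,0,0],0],[1,[0,0,0],0],[1,[0,0,0],0],[1,[0,0,0],0]])

```text
clock: 16.6
position: [634.0, 224.1, 99.5]
ee_rot: [-0.165, 0.986, 0.0, 0.0]
contact_force: [0.0, 0.1, 0.2]
gripper_width: 85.3
```

```bash
python3 - <<'E'
from h import *
im=get_image("wrist");cv2.imwrite("pics/w10.png",im[:,:,::-1])
delta([634.2,224.1,230])
E
```

```text
pos [634.  224.1  99.5] jaw deg 109.01 tilt z [ 0.  0. -1.] joints [ 0.58  0.58 -0.04 -0.   -0.95 -1.82] F [ 0.4 -0.1 -0.5] w 85.5 t 16.65
tool shift mm [-1.000e-01 -1.000e-01 -1.305e+02] units [-5.000e-04 -2.000e-04 -4.349e-01]
```

View pics/w10.png

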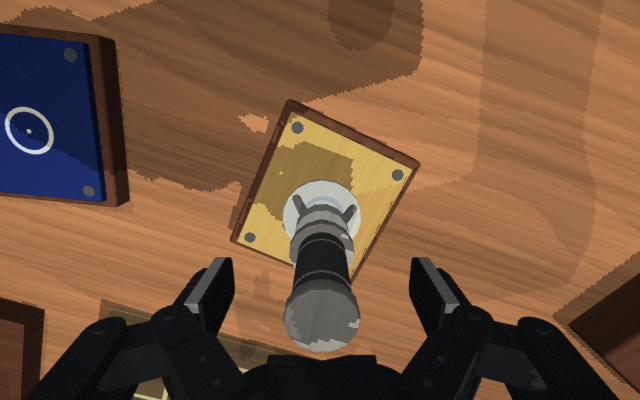

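The punch stands free and upright, its cap at (322,320) between the open jaws. I'm withdrawing straight up and then sideways for a clear view.

Request:
drive_tool(increments=[[1,[0,0,-0.05],0],[1,[0,0,-0.12],0],[1,[0,0,-0.15],0],[1,[0,0,-0.15],0],[1,[0,0,-0.05],0],[1,[0.12,-0.12,0],0],[1,[0.12,-0.12,0],0],[1,[0.12,-0.12,0],0],[1,[0.12,-0.12,0],0],[1,[0,0,0],0],[1,[0,0,0],0],[1,[0,0,0],0]])

```text
clock: 18.15
position: [545.3, 41.8, 255.3]
ee_rot: [-0.166, 0.986, 0.0, -0.0]
contact_force: [1.3, 0.1, -0.2]
gripper_width: 85.7
```

```bash
python3 - <<'E'
from h import *
cr=[]
for n,x,y in(("scene",355,235),("top",190,80)):
    im=get_image(n); cv2.imwrite(f"pics/{n}11.png",im[:,:,::-1]); cr.append(cv2.resize(im[y:y+100,x:x+100,::-1],None,fx=4,fy=4,interpolation=cv2.INTER_CUBIC))
cv2.imwrite("pics/end.png",np.hstack(cr))
delta([634,224,230])
E
```

```text
pos [545.2  41.9 255.1] jaw deg 109.08 tilt z [-5.e-04 -1.e-04 -1.e+00] joints [ 0.37  0.24 -0.16 -0.   -1.16 -1.61] F [0.9 1.5 0.3] w 85.6 t 18.25
tool shift mm [-143.5  143.1   25.1] units [-0.4783  0.4769  0.0836]
```

View pics/end.png

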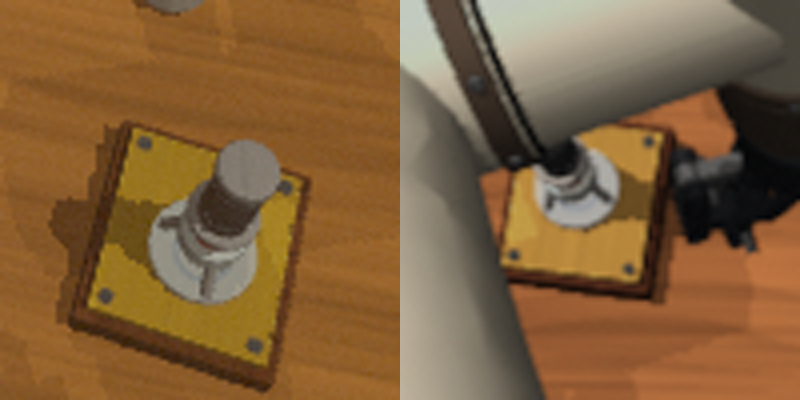

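View pics/scene11.png

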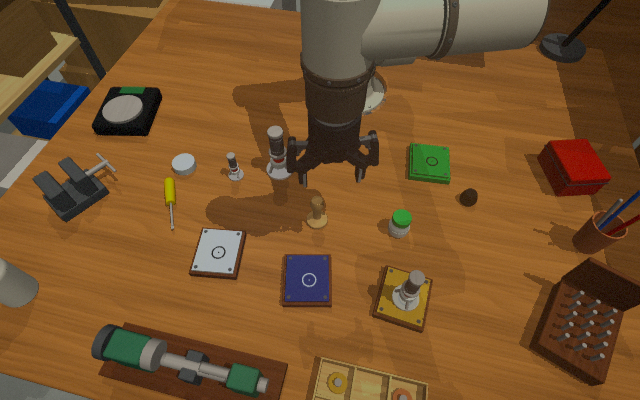

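```bash
python3 - <<'E'
from h import *
cs=calibration("scene")
print("foot",onz(cs,355+202/4,235+250/4,29),"cap",onz(cs,355+247/4,235+170/4,136))
print(proj(cs,np.array([634.2,224.1,24.])))
print(job_done())
E
```

```text
foot [635.20209089 224.02154534  29.        ] cap [635.70071766 223.28452782 136.        ]
[405.10628535 297.87560926]
the job is handed in; nothing more can be done
None
```

I picked up the middle-sized punch, stood it on the brass ring, pressed it until it fired, and left it standing there upright. The job took about 18 s on the robot's clock and has been handed in.

- **Right punch:** its foot measured 56 mm and its cap about 110 mm high, against 56 and 112 mm given.
- **Firing:** I pressed straight down about 14 mm and saw the push drop from 10.7 to 7.4 N at about 11.5 mm. It stayed about 3.4 N under the earlier slope, which fits the snap. I can't read the striker itself, and the force readings carry 1 to 2 N of noise.
- **Hold and release:** I held it down for about 1.5 s, then eased up to relax the spring before opening the jaws.
- **Final position:** with the arm clear, the foot centre measures (635, 224) mm and the cap (636, 223), so the punch is upright. The ring is at (634, 224), about 1 mm away.
- **Disagreements:** the wrist camera and the fixed cameras differed by up to 3 mm on positions. In the last top view the arm hid the cap, so the upright check rests on the scene view. No check failed.

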